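# Dipstick check on the packing bench's vacuum pump

## Robot

A 7-joint arm with a two-finger parallel gripper is mounted at the origin on the work surface. World frame = base frame: x ahead of the robot, y to its left, z up, the work surface at z = 0. Lengths are in m, angles in rad, forces in N, time in s.
With the tool pointing down it reaches from about 0.425 to 0.925 m from the base axis. Payload 6.8 kg.
Tool frame: the origin (TCP) lies at the very end of the fingers, on their centre line; the grasp point (between the pads) lies 19 mm behind it; z points along the fingers, y is the line along which they close (so a half turn about z gives the same grasp; the last joint's range is limited). The gripper opens to 85 mm and grips with 20 to 120 N. Pads are 22 mm wide; open, the fingers measure 114 mm over their backs; the gripper's body (76 mm by 85 mm) begins 54 mm behind the grasp point. The pads swing forward as they close: fully open they stand 13 mm farther back than shut.
Start: joints at [1.239, 0.477, 0.022, 1.555, -0.011, 1.109, -0.083], TCP at [0.15, -0.658, 0.231] pointing down, gripper open.
Joint ranges: [-2.96, 2.96], [-0.34, 2.1], [-1.41, 1.46], [0.24, 2.44], [-1.37, 4.51], [0.17, 1.92], [-2.96, 2.96]. Speed limits (rad/s): [2.39, 2.39, 3.14, 3.14, 3.14, 3.14, 3.14].

## Interface

Orientations are given as a rotation vector (axis times angle).
In Python, from bench import r gives the robot as it stands.
- The arm moves only by the shell command python3 -m jog 'ROWS' [FORCE]. ROWS is JSON, a list of rows, each an object of numbers: "fingers": the finger opening in m, from 0 to 0.0854; "x", "y", "z": the shift along the tool's x, y, z in m; "rx", "ry", "rz": the turn, a rotation vector about the tool's x, y, z in degrees. In form: [{"fingers": .., "x": .., "y": .., "z": .., "rx": .., "ry": .., "rz": ..}, ...]. A call has 1 to 8 rows; each row shifts and turns the commanded pose from where the row before left it, along the tool's axes as they then stand; what a row does not reach is not made up. A row lasts 1/8 s, in which the tool goes at most 62.5 mm and 10.7 degrees, less where a joint would pass 70% of its speed; a pose out of reach is approached as far as the arm can. A call is refused whole if a number of a shift passes 0.0625 or a number of a turn 10.7, either way. A call with a gripper value outside its range is refused whole. The fingers move at their own pace and stop on an object; FORCE is the grip in N (left out, the last holds). Time passes only in rows, so rows that do not move let the fingers close. It gives the time, the measured TCP pose, the force, the opening and the grip force at its end, in the units of the state.
- r.get_obs(): the state, without advancing time (a new reading comes with each control period).
- r.grab_frame(name): name is "scene" or "top" or "wrist"; returns (picture, depth): 384x512x3 uint8, red, green, blue; 384x512 float32, m along the optical axis (not along the pixel's ray), 0 where there is no reading.
- r.get_calibration(name): a dict with "mtx" (3x3 intrinsics, pixels), "dist" ([k1, k2, p1, p2, k3] as OpenCV has them; the pictures are not rectified), "extrinsics" (4x4, takes a point from camera to world coordinates). Camera axes: x right, y down, z forward; pixel columns grow to the right and rows downward; lengths in m; the calibration is good to about 2 mm. A picture is of the moment at which its call begins: read the wrist's pose just before it. get_calibration takes no time and is no camera call; for the wrist camera it gives the pose at the moment of the call.
- r.hand_in(): hands the job in; it is judged then, once.
Trained networks look in the newest picture that a camera, given by its name, has taken for a name from the list of things; names that differ only in an ending like _2 or _b are one class to them, and where a whole thing is asked for, a point or a joint stands for the part that bears it (a point fixed in the world has none). Each returns a list of dicts, best first, with "score" (0 to 1); they miss things now and then, are a little off and sometimes report something else, mostly with a low value. They report only what shows in the picture. A call takes as long as a camera call. They do not tell look-alikes from the thing itself.
- r.search_frame(target, camera): "xyz" ([x, y, z] in m, in world coordinates, good to about 4 mm: the middle of the surface that is visible of it).
- r.landmark_of(target, camera): "xyz" ([x, y, z] in m, in world coordinates, good to about 4 mm: a listed point, or the origin of a listed thing).
The state is a dict: "clock": time; "joints": joint angles; "qvel": joint speeds; "tau": joint torques, N m; "tcp_pos": TCP position; "orientation": TCP orientation; "contact_force": force on the tool from outside, world axes, zero at the start; "moment": the same for the moment, N m; "grip_width": finger opening in m; "gripper_force": force on a finger pad.
Only numpy, scipy, OpenCV 4.12 (cv2) and the standard library are available. Lean on these libraries where they do the work, as an engineer would, in place of code of your own. Each camera call takes 0.05 s, during which the arm holds its last target. There are 200 camera calls.

## Task

Check the vacuum pump with its gauge rod: pull the pump's white door open by its handle until it stands about square to the front or wider, take the red-handled rod from its cradle and slide it into the yellow-mouthed guide tube, without forcing it, until the black collar rests on the mouth; pause there a moment. Draw the rod right out again and hold it level with its tip over the middle of the white reading tile, about 10 cm above it. Finish still holding the rod there, touching nothing else with it, the pump door left open and all the other goods on the bench left where they stand.

Things in the scene. Friction and masses are not known exactly. Their poses are not given: they have to be found in the camera images.
- pump: blue vacuum pump cabinet, fixed, 240 deep x 220 wide x 190 mm tall. Origin: on the bench, middle of its front opening's plane; its x points into the cabinet (away from the robot at yaw 0), y to its left, z up. Walls 12 mm, roof 8 mm. The shut door covers the front opening
- pump_door (a joint): the white door's hinge angle, rad: 0 shut, grows as it opens towards the robot, to 1.9 at most. Upright hinge at the cabinet's left (+y) side, so it turns clockwise seen from above. It swings lightly (0.03 Nm of friction) and stays where it is left. It may start a little ajar
- pump_door_handle (a point): middle of the door's upright steel bar handle (11 mm thick round bar, 99 mm long, so it ends 50 mm above and below this point). The bar stands 35 mm off the door's face on two pegs 42 mm above and below this point. The door's top edge is 65 mm above this point and the cabinet's top 78 mm above. The point's axes turn with the door: its -x points out of the door's face
- pump_door_hinge (a point): point on the door's upright hinge line, half-way up the door. The handle is 170 mm from the hinge line along the door's width and 35 mm out from it (the hinge line lies in the door's outer face). The door is 200 mm wide, 165 mm tall, 15 mm thick
- guide_mouth (a point): centre of the mouth rim of the guide tube, behind the door. Its z axis points out of the tube along its axis: towards the robot's side and 25 degrees above level. Fixed to the pump at x 12, y 0, z 135 mm of its frame. The mouth is a yellow funnel, 48 mm outside, 28 mm wide inside at the rim, narrowing to 16 mm at 14 mm depth; then a 14 mm bore to 125 mm depth. The cabinet's roof edge is 55 mm above the mouth
- rod_grip (a point): centre of the gauge rod's red grip: a bar 110 long x 16 wide x 18 mm tall (along x, y, z of this point), rod 0.12 kg. x points along the rod to its tip. At the start the rod lies level in the cradle, its axis 60 mm above the bench, and the sides of the grip are free (20 mm and more) except at its last 30 mm
- rod_seat (a point): centre of the collar's front face, 95 mm from rod_grip along x. The black collar is 38 mm in diameter and 8 mm thick and seats on the mouth rim of the guide tube. Same axes as rod_grip. A 12 mm neck joins it to the grip
- rod_tip (a point): tip of the steel gauge blade, 205 mm from rod_grip along x; the blade is 8 mm in diameter, 110 mm long from the collar, with a tapered end. Same axes as rod_grip
- rod_cradle: grey cradle for the rod, fixed, base 260 x 60 x 8 mm, origin under its middle, x along the rod towards its tip; two notched posts, up to 69 mm tall, at x -120 (under the grip's rear end) and x +75 mm (under the blade). The rod lifts straight up out of it
- reading_tile: white reading tile in a black frame, 140 x 140 x 9 mm, fixed flat on the bench; origin under its middle. It and the cradle may swap places
- jar_a_mid (a point): bystander, loose: glass sauce jar with blue cap, 72 mm wide, 130 mm tall, in front of the robot to the left; this point is its centre
- jar_b_mid (a point): bystander, loose: second such jar, right rear; this point is its centre
- jar_c_mid (a point): bystander, loose: third such jar, on the left side; this point is its centre
- fish_can_mid (a point): bystander, loose: flat yellow fish tin, 76 mm wide, 42 mm tall, in front of the robot; this point is its centre
- soup_can_mid (a point): bystander, loose: green soup can, 66 mm wide, 100 mm tall, in front of the robot to the right; this point is its centre
- cereal_box_mid (a point): bystander, loose: red cereal box lying flat, 140 x 190 x 50 mm, on the left; this point is its centre
Things that resemble listed ones, but are neither listed nor needed, are in the scene too. Leave any turquoise look-alike of the part that bears soup_can_mid alone. Leave any orange look-alike of the reading_tile alone.

How it is judged:
By the outcome, as a careful person would: the job done as asked, in the order asked, and still so for the second after the job is handed in, while the arm keeps its last pose, push and grip.
It also fails if it takes over 72 s, if anything falls off the work surface, if the arm or the gripper's body presses on something with over 40 N, if the wrist force passes 120 N, or if a joint passes its speed limit or range.

## Working session

There is one attempt and no reset: what is moved stays moved. The work goes in short steps, Python scripts to look and compute and a shell command to move; the robot and the scene stay as the last step left them, time stands still between calls to the robot, and variables do not carry over. Pictures are saved under pics/ and viewed, at most 10 in all, crops included, and the job is handed in when it is done.

```bash
ls; mkdir -p pics
cat > h.py <<'E'
import numpy as np, cv2
from bench import r
from scipy.spatial.transform import Rotation as R
def shot(cam,name):
    im,d=r.grab_frame(cam); cv2.imwrite(f'pics/{name}.png',im[:,:,::-1]); np.save(f'pics/{name}.npy',d); return im,d
E
python3 - <<'E'
from h import *
o=r.get_obs(); print({k:np.round(v,3).tolist() for k,v in o.items()})
ims=[]
for c in ("scene","top"):
    im,d=shot(c,c+'0'); ims.append(im)
    K=r.get_calibration(c); print(c,np.round(K["extrinsics"],3).tolist(),np.round(K["mtx"],1).tolist())
    for t in "pump pump_door_handle pump_door_hinge guide_mouth rod_grip rod_seat rod_tip rod_cradle reading_tile jar_a_mid jar_b_mid jar_c_mid fish_can_mid soup_can_mid cereal_box_mid".split():
        print(c,t,[(np.round(x["xyz"],3).tolist(),round(x["score"],2)) for x in r.landmark_of(t,c)[:3]])
print(r.get_obs()["clock"])
E
```

```text
pics
{'clock': 0.0, 'joints': [1.239, 0.478, 0.022, 1.556, -0.012, 1.109, -0.083], 'qvel': [-0.001, -0.0, -0.001, 0.0, -0.001, 0.0, 0.001], 'tau': [0.001, -59.646, 1.609, -28.119, 0.013, 0.009, 0.0], 'tcp_pos': [0.15, -0.658, 0.23], 'orientation': [-3.12, -0.35, 0.001], 'contact_force': [0.349, 0.085, -0.613], 'moment': [0.005, 0.043, 0.101], 'gripper_force': 0.0, 'grip_width': 0.085}
scene [[0.51, 0.691, -0.512, 1.352], [0.86, -0.417, 0.293, -0.436], [-0.011, -0.59, -0.807, 1.422], [0.0, 0.0, 0.0, 1.0]] [[481.7, 0.0, 253.2], [0.0, 481.7, 189.7], [0.0, 0.0, 1.0]]
scene pump [([0.555, -0.119, 0.055], 0.51)]
scene pump_door_handle [([0.616, 0.099, 0.11], 0.5)]
scene pump_door_hinge []
scene guide_mouth []
scene rod_grip [([0.463, -0.142, 0.06], 0.73)]
scene rod_seat [([0.553, -0.121, 0.056], 0.76)]
scene rod_tip [([0.663, -0.098, 0.061], 0.88)]
scene rod_cradle [([0.541, -0.122, 0.0], 0.76), ([0.554, -0.122, 0.054], 0.46)]
scene reading_tile [([0.561, -0.366, -0.003], 0.7), ([0.354, -0.443, -0.003], 0.61)]
scene jar_a_mid [([0.366, 0.256, 0.066], 0.75)]
scene jar_b_mid []
scene jar_c_m
[... 551 characters left out ...]
, 0.97)]
top pump_door_hinge [([0.67, 0.269, 0.097], 0.96), ([0.542, -0.121, 0.001], 0.53), ([0.618, 0.1, 0.11], 0.19)]
top guide_mouth [([0.691, 0.161, 0.137], 0.48)]
top rod_grip [([0.461, -0.138, 0.058], 0.61)]
top rod_seat []
top rod_tip [([0.662, -0.098, 0.062], 0.75)]
top rod_cradle [([0.542, -0.121, 0.001], 0.83)]
top reading_tile [([0.353, -0.441, 0.003], 0.66), ([0.561, -0.368, -0.003], 0.59)]
top jar_a_mid [([0.37, 0.253, 0.061], 0.59)]
top jar_b_mid [([0.741, -0.245, 0.068], 0.81)]
top jar_c_mid []
top fish_can_mid [([0.414, 0.041, 0.019], 0.61)]
top soup_can_mid [([0.364, -0.212, 0.046], 0.86), ([0.256, -0.227, 0.052], 0.65)]
top cereal_box_mid [([0.578, 0.485, 0.027], 0.86)]
1.6
```

Run:
```python
from h import *
a=cv2.imread('pics/scene0.png');b=cv2.imread('pics/top0.png')
cv2.imwrite('pics/both.png',cv2.resize(np.vstack([a,b]),None,fx=0.78,fy=0.78))
cv2.imwrite('pics/top0b.png',cv2.resize(b,(800,600)))
# colour check of tiles
for c,im in (("top",b),):
    K=r.get_calibration(c);E=np.linalg.inv(K["extrinsics"])
    for p in ([.353,-.442,.009],[.561,-.367,.009],[.365,-.213,.1],[.257,-.225,.1]):
        u=cv2.projectPoints(np.array([p]),cv2.Rodrigues(E[:3,:3])[0],E[:3,3],K["mtx"],np.array(K["dist"]))[0].ravel(); print(p,u,im[int(u[1]),int(u[0])][::-1])
```

```text
[0.353, -0.442, 0.009] [396.78545872 243.74044178] [199 147  50]
[0.561, -0.367, 0.009] [369.33615757 183.62177333] [200 200 200]
[0.365, -0.213, 0.1] [333.66108394 239.70612235] [200 200 199]
[0.257, -0.225, 0.1] [339.83086516 275.15171703] [ 69 185 179]
```

View pics/both.png

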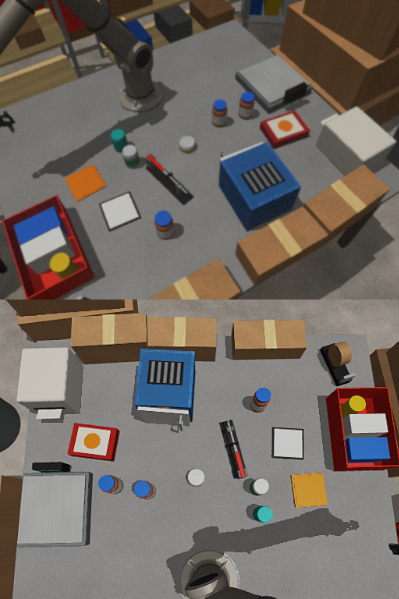

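The first picture shows the pump at the back left of centre with its door slightly ajar, and the rod in its cradle with the red grip towards the robot. The white tile is at about (0.56, -0.37) and the orange look-alike at (0.35, -0.44). Next I'll refine the pump yaw and work out the first move.

```bash
cat >> h.py <<'E'
def pose():
    o=r.get_obs(); return np.array(o["tcp_pos"]),R.from_rotvec(o["orientation"]),o
def down(yaw,pitch=0):
    "tool down, tool x at yaw deg (world); pitch>0 leans tool z forward (towards tool x)"
    return R.from_euler('z',yaw,degrees=True)*R.from_euler('x',180,degrees=True)*R.from_euler('y',pitch,degrees=True)
def go(p,Rt):
    "print turn (deg, tool axes) and the shift in present / turned tool axes to bring TCP to p,Rt"
    q,Rc,o=pose(); d=np.array(p)-q
    print('at',q.round(4),'x',Rc.as_matrix()[:,0].round(3),'z',Rc.as_matrix()[:,2].round(3),'joints',np.round(o["joints"],2),'F',np.round(o["contact_force"],1),'t',round(o["clock"],2))
    print('turn',np.degrees((Rc.inv()*Rt).as_rotvec()).round(2),'shift before turn',(Rc.inv().apply(d)*1000).round(1),'after turn',(Rt.inv().apply(d)*1000).round(1))
def cloud(cam,d):
    K=r.get_calibration(cam); h,w=d.shape
    uv=np.stack(np.meshgrid(np.arange(w),np.arange(h)),-1).reshape(-1,1,2).astype(np.float32)
    n=cv2.undistortPoints(uv,K["mtx"],np.array(K["dist"])).reshape(h,w,2)
    P=np.dstack([n*d[...,None],d]); E=K["extrinsics"]; return P@E[:3,:3].T+E[:3,3]
E
python3 - <<'E'
from h import *
d=np.load('pics/top0.npy'); P=cloud("top",d)
for nm,m in {"roof":(abs(P[...,2]-.19)<.006)&(abs(P[...,0]-.8)<.17)&(abs(P[...,1]-.16)<.16),
  "doortop":(abs(P[...,2]-.175)<.006)&(abs(P[...,0]-.64)<.05)&(abs(P[...,1]-.17)<.13)&(d>0)}.items():
    pts=P[m][:,:2].astype(np.float32); print(nm,len(pts),pts.min(0),pts.max(0),cv2.minAreaRect(pts*1000))
m=(P[...,2]>.08)&(P[...,2]<.168)&(abs(P[...,0]-.615)<.025)&(abs(P[...,1]-.1)<.03); print(np.c_[P[m]].round(3)[:25])
go([.617,.099,.3],down(-5.7))
E
```

```text
roof 4961 [0.669836   0.04000186] [0.92633384 0.27306405] ((794.0289306640625, 156.15757751464844), (218.1722869873047, 255.9249267578125), 85.61256408691406)
doortop 339 [0.6182107  0.05721027] [0.6871583  0.26960045] ((651.9472045898438, 165.64817810058594), (213.0128631591797, 55.5763053894043), 85.0685806274414)
[[0.636 0.101 0.166]
 [0.638 0.098 0.159]
 [0.638 0.095 0.158]
 [0.635 0.102 0.158]
 [0.635 0.099 0.156]
 [0.631 0.102 0.159]
 [0.632 0.099 0.157]
 [0.627 0.101 0.161]
 [0.63  0.099 0.154]
 [0.626 0.105 0.154]
 [0.625 0.102 0.158]
 [0.625 0.099 0.157]
 [0.62  0.104 0.164]
 [0.62  0.101 0.164]
 [0.616 0.104 0.166]
 [0.616 0.101 0.168]
 [0.617 0.098 0.162]
 [0.614 0.104 0.163]
 [0.612 0.101 0.168]
 [0.613 0.098 0.164]
 [0.613 0.105 0.157]
 [0.611 0.102 0.161]
 [0.612 0.099 0.158]
 [0.617 0.097 0.143]
 [0.613 0.106 0.144]]
at [ 0.1498 -0.6582  0.2313] x [0.975 0.222 0.   ] z [ 0. -0. -1.] joints [ 1.24  0.48  0.02  1.56 -0.01  1.11 -0.08] F [ 0.6 -0.2 -0.3] t 1.6
turn [ 0.   -0.   18.52] shift before turn [ 623.6 -634.6  -68.7] after turn [ 389.7 -799.9  -68.7]
```

```bash
python3 -m jog '[{"rz":9.25,"z":-0.03},{"rz":9.25,"z":-0.03},{"x":0.026,"y":-0.053},{"x":0.026,"y":-0.053},{"x":0.026,"y":-0.053},{"x":0.026,"y":-0.053},{"x":0.026,"y":-0.053},{"x":0.026,"y":-0.053}]' 30
python3 -c "
from h import *
go([.617,.099,.3],down(-5.7))"
```

```text
at [ 0.1498 -0.6582  0.2313] x [0.975 0.222 0.   ] z [ 0. -0. -1.] joints [ 1.24  0.48  0.02  1.56 -0.01  1.11 -0.08] F [ 0.6 -0.2 -0.3] t 1.6
turn [ 0.   -0.   18.52] shift before turn [ 623.6 -634.6  -68.7] after turn [ 389.7 -799.9  -68.7]validation failed for argument at $[0]...
```

```bash
python3 -m jog '[{"fingers":0.085,"x":0,"y":0,"z":-0.03,"rx":0,"ry":0,"rz":9.25},{"fingers":0.085,"x":0,"y":0,"z":-0.03,"rx":0,"ry":0,"rz":9.25},{"fingers":0.085,"x":0.026,"y":-0.053,"z":0,"rx":0,"ry":0,"rz":0},{"fingers":0.085,"x":0.026,"y":-0.053,"z":0,"rx":0,"ry":0,"rz":0},{"fingers":0.085,"x":0.026,"y":-0.053,"z":0,"rx":0,"ry":0,"rz":0},{"fingers":0.085,"x":0.026,"y":-0.053,"z":0,"rx":0,"ry":0,"rz":0},{"fingers":0.085,"x":0.026,"y":-0.053,"z":0,"rx":0,"ry":0,"rz":0},{"fingers":0.085,"x":0.026,"y":-0.053,"z":0,"rx":0,"ry":0,"rz":0}]' 30
python3 -c "
from h import *
go([.617,.099,.3],down(-5.7))"
```

```text
clock: 2.6
tcp_pos: [0.3374, -0.3555, 0.2917]
orientation: [3.137, -0.156, 0.001]
contact_force: [0.5, -0.4, -0.4]
grip_width: 0.0848
gripper_force: 0.0
at [ 0.3374 -0.3555  0.2917] x [ 0.995 -0.099  0.001] z [ 0.001 -0.001 -1.   ] joints [ 0.77  0.12 -0.09  1.91  0.01  1.12 -1.  ] F [ 0.5 -0.4 -0.4] t 2.6
turn [ 0.04 -0.04  0.02] shift before turn [ 233.3 -479.9   -8.5] after turn [ 233.1 -480.    -8.3]
```

```bash
python3 -m jog '[{"fingers":0.085,"x":0.029,"y":-0.06,"z":0,"rx":0,"ry":0,"rz":0},{"fingers":0.085,"x":0.029,"y":-0.06,"z":0,"rx":0,"ry":0,"rz":0},{"fingers":0.085,"x":0.029,"y":-0.06,"z":0,"rx":0,"ry":0,"rz":0},{"fingers":0.085,"x":0.029,"y":-0.06,"z":0,"rx":0,"ry":0,"rz":0},{"fingers":0.085,"x":0.029,"y":-0.06,"z":0,"rx":0,"ry":0,"rz":0},{"fingers":0.085,"x":0.029,"y":-0.06,"z":0,"rx":0,"ry":0,"rz":0},{"fingers":0.085,"x":0.029,"y":-0.06,"z":0,"rx":0,"ry":0,"rz":0},{"fingers":0.085,"x":0.029,"y":-0.06,"z":0,"rx":0,"ry":0,"rz":0}]' 30
python3 - <<'E'
from h import *
im,d=shot("wrist","w1"); K=r.get_calibration("wrist")
for t in ("pump_door_handle","pump_door_hinge"): print(t,[(np.round(x["xyz"],3).tolist(),round(x["score"],2)) for x in r.landmark_of(t,"wrist")[:2]])
shot("top","t1")
for t in ("pump_door_handle","pump_door_hinge"): print(t,[(np.round(x["xyz"],3).tolist(),round(x["score"],2)) for x in r.landmark_of(t,"top")[:2]])
go([.617,.099,.115],down(-5.7))
E
```

```text
clock: 3.6
tcp_pos: [0.5986, 0.0707, 0.2915]
orientation: [3.137, -0.157, 0.001]
contact_force: [1.1, 0.4, -0.5]
grip_width: 0.0848
gripper_force: 0.0
pump_door_handle [([0.62, 0.097, 0.118], 0.68), ([0.462, -0.142, 0.058], 0.38)]
pump_door_hinge []
pump_door_handle [([0.617, 0.101, 0.108], 0.8)]
pump_door_hinge [([0.672, 0.269, 0.096], 0.84)]
at [0.5973 0.0678 0.2911] x [ 0.995 -0.1   -0.   ] z [-0.    -0.001 -1.   ] joints [ 0.12  0.34 -0.43  1.64  0.15  1.19 -2.02] F [-0.3 -0.   0.8] t 3.9
turn [ 0.06  0.02 -0.07] shift before turn [ 16.5 -33.2 176.1] after turn [ 16.5 -33.  176.1]
```

View pics/w1.png

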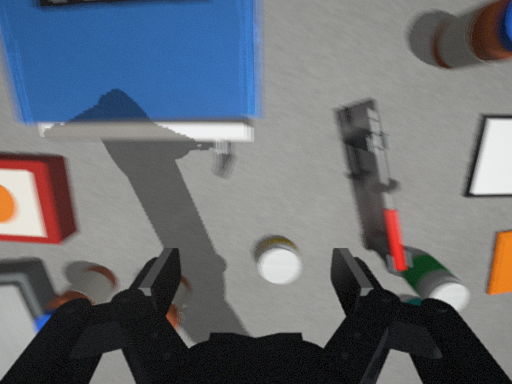

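The wrist view shows the door handle at pixel (222,155) and the fish tin at (278,262). The last joint would run out of range during the swing, so I'll use the half-turned grasp.

```bash
T='turn'; python3 -m jog '[{"fingers":0.085,"x":0,"y":0,"z":0,"rx":0,"ry":0,"rz":-10.6},{"fingers":0.085,"x":0,"y":0,"z":0,"rx":0,"ry":0,"rz":-10.6},{"fingers":0.085,"x":0,"y":0,"z":0,"rx":0,"ry":0,"rz":-10.6},{"fingers":0.085,"x":0,"y":0,"z":0,"rx":0,"ry":0,"rz":-10.6},{"fingers":0.085,"x":0,"y":0,"z":0,"rx":0,"ry":0,"rz":-10.6},{"fingers":0.085,"x":0,"y":0,"z":0,"rx":0,"ry":0,"rz":-10.6},{"fingers":0.085,"x":0,"y":0,"z":0,"rx":0,"ry":0,"rz":-10.6},{"fingers":0.085,"x":0,"y":0,"z":0,"rx":0,"ry":0,"rz":-10.6}]'
python3 -m jog '[{"fingers":0.085,"x":0,"y":0,"z":0,"rx":0,"ry":0,"rz":-10.6},{"fingers":0.085,"x":0,"y":0,"z":0,"rx":0,"ry":0,"rz":-10.6},{"fingers":0.085,"x":0,"y":0,"z":0,"rx":0,"ry":0,"rz":-10.6},{"fingers":0.085,"x":0,"y":0,"z":0,"rx":0,"ry":0,"rz":-10.6},{"fingers":0.085,"x":0,"y":0,"z":0,"rx":0,"ry":0,"rz":-10.6},{"fingers":0.085,"x":0,"y":0,"z":0,"rx":0,"ry":0,"rz":-10.6},{"fingers":0.085,"x":0,"y":0,"z":0,"rx":0,"ry":0,"rz":-10.6},{"fingers":0.085,"x":0,"y":0,"z":0,"rx":0,"ry":0,"rz":-10.6}]'
python3 -m jog '[{"fingers":0.085,"x":0,"y":0,"z":0,"rx":0,"ry":0,"rz":-10.4},{"fingers":0.085,"x":0,"y":0,"z":0,"rx":0,"ry":0,"rz":0}]'
python3 -c "
from h import *
go([.617,.0995,.118],down(174.3))"
```

```text
clock: 4.9
tcp_pos: [0.5973, 0.0668, 0.2915]
orientation: [2.418, 2.003, -0.001]
contact_force: [-0.6, -0.3, -0.4]
grip_width: 0.0849
gripper_force: 0.0
clock: 5.9
tcp_pos: [0.5973, 0.0668, 0.2913]
orientation: [0.435, 3.111, -0.003]
contact_force: [0.1, 0.5, -0.6]
grip_width: 0.0852
gripper_force: 0.0
clock: 6.15
tcp_pos: [0.5974, 0.0672, 0.2911]
orientation: [-0.162, -3.137, 0.002]
contact_force: [0.3, -0.9, -0.5]
grip_width: 0.0852
gripper_force: 0.0
at [0.5974 0.0672 0.2911] x [-0.995  0.103  0.   ] z [-0.    -0.001 -1.   ] joints [ 0.54  0.5  -1.05  1.62  0.45  1.29  0.88] F [ 0.3 -0.9 -0.5] t 6.15
turn [-0.07 -0.02 -0.23] shift before turn [-16.2  34.4 173. ] after turn [-16.3  34.1 173.1]
```

```bash
python3 -m jog '[{"fingers":0.085,"x":-0.016,"y":0.034,"z":0,"rx":0,"ry":0,"rz":0},{"fingers":0.085,"x":0,"y":0,"z":0.05,"rx":0,"ry":0,"rz":0},{"fingers":0.085,"x":0,"y":0,"z":0.05,"rx":0,"ry":0,"rz":0},{"fingers":0.085,"x":0,"y":0,"z":0.04,"rx":0,"ry":0,"rz":0},{"fingers":0.085,"x":0,"y":0,"z":0.033,"rx":0,"ry":0,"rz":0},{"fingers":0.085,"x":0,"y":0,"z":0,"rx":0,"ry":0,"rz":0},{"fingers":0.02,"x":0,"y":0,"z":0,"rx":0,"ry":0,"rz":0},{"fingers":0.02,"x":0,"y":0,"z":0,"rx":0,"ry":0,"rz":0}]' 20
python3 - <<'E'
from h import *
go([.617,.0995,.118],down(174.3))
shot("scene","s2")
a=cv2.imread('pics/s2.png')[120:300,240:440]; cv2.imwrite('pics/s2c.png',cv2.resize(a,None,fx=3,fy=3))
E
```

```text
clock: 7.15
tcp_pos: [0.618, 0.1017, 0.1203]
orientation: [0.158, 3.135, 0.001]
contact_force: [0.5, -0.0, -0.1]
grip_width: 0.0511
gripper_force: 0.0
at [0.618  0.1017 0.1203] x [-0.995  0.1   -0.003] z [ 0.003  0.    -1.   ] joints [ 0.38  0.7  -0.93  1.73  0.64  1.04  0.7 ] F [ 0.5 -0.  -0.1] t 7.15
turn [ 0.04  0.17 -0.06] shift before turn [ 0.7 -2.3  2.3] after turn [ 0.7 -2.3  2.3]
```

View pics/s2c.png

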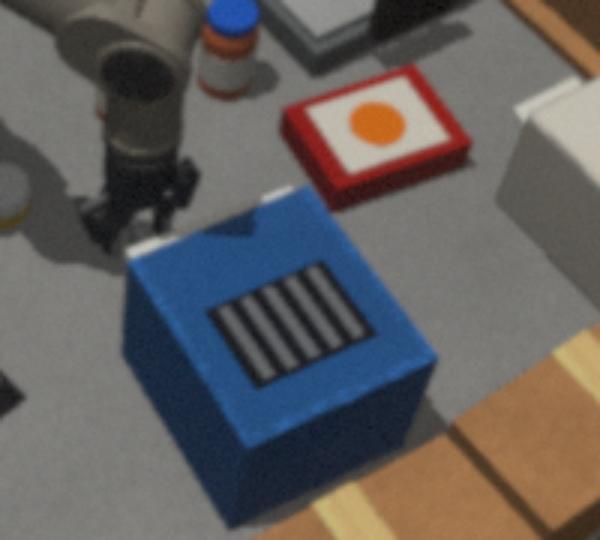

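The hand stands at the handle in front of the door (crop pixel ~(140,220)). Closing the fingers.

```bash
python3 -m jog '[{"fingers":0.0,"x":0,"y":0,"z":0,"rx":0,"ry":0,"rz":0},{"fingers":0.0,"x":0,"y":0,"z":0,"rx":0,"ry":0,"rz":0},{"fingers":0.0,"x":0,"y":0,"z":0,"rx":0,"ry":0,"rz":0},{"fingers":0.0,"x":0,"y":0,"z":0,"rx":0,"ry":0,"rz":0},{"fingers":0.0,"x":0,"y":0,"z":0,"rx":0,"ry":0,"rz":0},{"fingers":0.0,"x":0,"y":0,"z":0,"rx":0,"ry":0,"rz":0}]' 25
```

```text
clock: 7.95
tcp_pos: [0.6172, 0.1006, 0.1189]
orientation: [0.157, 3.137, -0.002]
contact_force: [-0.8, -4.2, 5.2]
grip_width: 0.0103
gripper_force: 25.7
```

```bash
python3 -m jog '[{"fingers":0,"x":0.0304,"y":0.0092,"z":0,"rx":0,"ry":0,"rz":0},{"fingers":0,"x":0,"y":0,"z":0,"rx":0,"ry":0,"rz":10.5},{"fingers":0,"x":0.0304,"y":0.0092,"z":0,"rx":0,"ry":0,"rz":0},{"fingers":0,"x":0,"y":0,"z":0,"rx":0,"ry":0,"rz":10.5},{"fingers":0,"x":0.0304,"y":0.0092,"z":0,"rx":0,"ry":0,"rz":0},{"fingers":0,"x":0,"y":0,"z":0,"rx":0,"ry":0,"rz":10.5}]'
python3 -c "
from h import *
a=-5.7-31.5;p=np.array([.6695,.267])+R.from_euler('z',a,degrees=True).apply([-.035,-.17,0])[:2]
go([*p,.118],down(a+180)); print(pose()[2]['moment'],pose()[2]['grip_width'])"
```

```text
clock: 8.7
tcp_pos: [0.5364, 0.1559, 0.1189]
orientation: [-1.001, -2.977, -0.004]
contact_force: [0.2, 1.0, 1.1]
grip_width: 0.0098
gripper_force: 25.6
at [0.5364 0.1559 0.1189] x [-0.797  0.604  0.001] z [ 0.     0.003 -1.   ] joints [ 0.25  0.57 -0.85  1.89  0.53  0.92  0.07] F [0.2 1.  1.1] t 8.7
turn [ 0.13 -0.07  0.03] shift before turn [-3.8 -1.   0.8] after turn [-3.8 -1.   0.9]
[0.13707332 0.09303154 0.2381086 ] 0.009753023895845567
```

```bash
python3 -m jog '[{"fingers":0,"x":0.0304,"y":0.0092,"z":0,"rx":0,"ry":0,"rz":0},{"fingers":0,"x":0,"y":0,"z":0,"rx":0,"ry":0,"rz":10.5},{"fingers":0,"x":0.0304,"y":0.0092,"z":0,"rx":0,"ry":0,"rz":0},{"fingers":0,"x":0,"y":0,"z":0,"rx":0,"ry":0,"rz":10.5},{"fingers":0,"x":0.0304,"y":0.0092,"z":0,"rx":0,"ry":0,"rz":0},{"fingers":0,"x":0,"y":0,"z":0,"rx":0,"ry":0,"rz":10.5}]'
python3 -m jog '[{"fingers":0,"x":0.0304,"y":0.0092,"z":0,"rx":0,"ry":0,"rz":0},{"fingers":0,"x":0,"y":0,"z":0,"rx":0,"ry":0,"rz":10.5},{"fingers":0,"x":0.0304,"y":0.0092,"z":0,"rx":0,"ry":0,"rz":0},{"fingers":0,"x":0,"y":0,"z":0,"rx":0,"ry":0,"rz":10.5},{"fingers":0,"x":0.0304,"y":0.0092,"z":0,"rx":0,"ry":0,"rz":0},{"fingers":0,"x":0,"y":0,"z":0,"rx":0,"ry":0,"rz":10.5},{"fingers":0,"x":0,"y":0,"z":0,"rx":0,"ry":0,"rz":0}]'
python3 - <<'E'
from h import *
a=-5.7-94.5;p=np.array([.6695,.267])+R.from_euler('z',a,degrees=True).apply([-.035,-.17,0])[:2]
go([*p,.118],down(a+180))
im,d=shot("top","t3")
for t in ("pump_door_handle","pump_door_hinge","guide_mouth"): print(t,[(np.round(x["xyz"],3).tolist(),round(x["score"],2)) for x in r.landmark_of(t,"top")[:2]])
E
```

```text
clock: 9.45
tcp_pos: [0.4989, 0.2411, 0.1188]
orientation: [1.773, 2.592, 0.009]
contact_force: [6.1, 0.7, -2.7]
grip_width: 0.0102
gripper_force: 25.7
clock: 10.32
tcp_pos: [0.5099, 0.3313, 0.1188]
orientation: [2.411, 2.01, 0.005]
contact_force: [6.8, -3.6, -0.2]
grip_width: 0.0104
gripper_force: 26.4
at [0.5099 0.3313 0.1188] x [0.18  0.984 0.001] z [ 0.004  0.    -1.   ] joints [-0.25  0.56 -0.58  1.79  0.39  0.9  -1.18] F [ 6.8 -3.6 -0.2] t 10.32
turn [ 0.23 -0.06 -0.16] shift before turn [-0.  -1.5  0.7] after turn [-0.  -1.5  0.8]
pump_door_handle [([0.691, 0.163, 0.138], 0.71)]
pump_door_hinge [([0.672, 0.271, 0.095], 0.62)]
guide_mouth [([0.58, 0.489, 0.026], 0.69), ([0.69, 0.162, 0.137], 0.42)]
```

Door stands at about 96°. Release, rise, and turn towards the rod.

```bash
python3 -m jog '[{"fingers":0.05,"x":0,"y":0,"z":0,"rx":0,"ry":0,"rz":0},{"fingers":0.05,"x":0,"y":0,"z":0,"rx":0,"ry":0,"rz":0},{"fingers":0.05,"x":0,"y":0,"z":0,"rx":0,"ry":0,"rz":0},{"fingers":0.05,"x":0,"y":0,"z":-0.045,"rx":0,"ry":0,"rz":0},{"fingers":0.05,"x":0,"y":0,"z":-0.045,"rx":0,"ry":0,"rz":0},{"fingers":0.05,"x":0,"y":0,"z":-0.045,"rx":0,"ry":0,"rz":0},{"fingers":0.05,"x":0,"y":0,"z":-0.045,"rx":0,"ry":0,"rz":-10},{"fingers":0.05,"x":0,"y":0,"z":0,"rx":0,"ry":0,"rz":-10}]'
python3 -m jog '[{"fingers":0.05,"x":0,"y":0,"z":0,"rx":0,"ry":0,"rz":-10},{"fingers":0.05,"x":0,"y":0,"z":0,"rx":0,"ry":0,"rz":-10},{"fingers":0.05,"x":0,"y":0,"z":0,"rx":0,"ry":0,"rz":-10},{"fingers":0.05,"x":0,"y":0,"z":0,"rx":0,"ry":0,"rz":-10},{"fingers":0.05,"x":0,"y":0,"z":0,"rx":0,"ry":0,"rz":-10},{"fingers":0.05,"x":0,"y":0,"z":0,"rx":0,"ry":0,"rz":-10},{"fingers":0.05,"x":0,"y":0,"z":0,"rx":0,"ry":0,"rz":-10},{"fingers":0.05,"x":0,"y":0,"z":0,"rx":0,"ry":0,"rz":-10}]'
python3 -c "
from h import *
go([.462,-.140,.2],down(192))"
```

```text
clock: 11.52
tcp_pos: [0.5081, 0.3335, 0.3027]
orientation: [2.014, 2.408, 0.011]
contact_force: [0.2, -0.3, -1.2]
grip_width: 0.0499
gripper_force: 0.0
clock: 12.52
tcp_pos: [0.5069, 0.3317, 0.2982]
orientation: [0.005, -3.141, 0.0]
contact_force: [0.6, -0.5, -0.9]
grip_width: 0.0505
gripper_force: 0.0
at [0.5069 0.3317 0.2982] x [-1.    -0.003  0.   ] z [-0. -0. -1.] joints [ 0.05  0.49 -1.02  1.6   0.43  1.3   0.54] F [ 0.6 -0.5 -0.9] t 12.53
turn [-1.000e-02 -1.000e-02 -1.182e+01] shift before turn [  46.3 -471.5   98.3] after turn [ 142.  -452.1   98.2]
```

```bash
python3 -m jog '[{"fingers":0.05,"x":0.006,"y":-0.059,"z":0,"rx":0,"ry":0,"rz":0},{"fingers":0.05,"x":0.006,"y":-0.059,"z":0,"rx":0,"ry":0,"rz":0},{"fingers":0.05,"x":0.006,"y":-0.059,"z":0,"rx":0,"ry":0,"rz":0},{"fingers":0.05,"x":0.006,"y":-0.059,"z":0.01,"rx":0,"ry":0,"rz":0},{"fingers":0.05,"x":0.006,"y":-0.059,"z":0.02,"rx":0,"ry":0,"rz":0},{"fingers":0.05,"x":0.006,"y":-0.059,"z":0.02,"rx":0,"ry":0,"rz":0},{"fingers":0.05,"x":0.006,"y":-0.059,"z":0.02,"rx":0,"ry":0,"rz":0},{"fingers":0.05,"x":0.004,"y":-0.058,"z":0.02,"rx":0,"ry":0,"rz":0}]'
python3 -m jog '[{"fingers":0.05,"x":0,"y":0,"z":0,"rx":0,"ry":0,"rz":-6},{"fingers":0.05,"x":0,"y":0,"z":0,"rx":0,"ry":0,"rz":-5.8},{"fingers":0.05,"x":0,"y":0,"z":0,"rx":0,"ry":0,"rz":0}]'
python3 - <<'E'
from h import *
im,d=shot("wrist","w4"); P=cloud("wrist",d)
for c in ("wrist","top","scene"):
    if c!="wrist": shot(c,c+"4")
    for t in ("rod_grip","rod_seat","rod_tip"): print(c,t,[(np.round(x["xyz"],4).tolist(),round(x["score"],2)) for x in r.landmark_of(t,c)[:2]])
i=im.astype(int); m=(i[...,0]>110)&(i[...,1]<70)&(i[...,2]<70)&(abs(P[...,0]-.46)<.08)&(abs(P[...,1]+.14)<.05)&(P[...,2]>.035)&(P[...,2]<.085)
pts=(P[m]*1000).astype(np.float32); print(m.sum(),pts.mean(0),cv2.minAreaRect(pts[:,:2].copy()),pts[:,2].max())
go([.462,-.140,.043],down(192))
E
```

```text
clock: 13.52
tcp_pos: [0.4592, -0.1409, 0.2081]
orientation: [0.005, 3.141, -0.001]
contact_force: [1.3, -0.4, 0.6]
grip_width: 0.0499
gripper_force: 0.0
clock: 13.9
tcp_pos: [0.4596, -0.1389, 0.2083]
orientation: [0.317, -3.125, -0.001]
contact_force: [0.0, -0.4, -0.3]
grip_width: 0.0498
gripper_force: 0.0
wrist rod_grip [([0.4599, -0.1419, 0.0563], 0.91)]
wrist rod_seat [([0.5563, -0.1192, 0.0618], 0.97)]
wrist rod_tip [([0.6644, -0.0977, 0.0587], 0.9)]
top rod_grip [([0.416, 0.0426, 0.0177], 0.65), ([0.4621, -0.1393, 0.0621], 0.5)]
top rod_seat [([0.5562, -0.1204, 0.0575], 0.7)]
top rod_tip [([0.6626, -0.0976, 0.0613], 0.8), ([0.3945, 0.3924, 0.0655], 0.73)]
scene rod_grip [([0.4614, -0.1424, 0.0613], 0.82)]
scene rod_seat [([0.5546, -0.1227, 0.0585], 0.64), ([0.665, -0.0989, 0.0596], 0.52)]
scene rod_tip [([0.6664, -0.094, 0.061], 0.87)]
922 [ 467.01328 -140.33936   68.62717] ((461.2832336425781, -142.24783325195312), (109.53802490234375, 16.221757888793945), 12.80166244506836) 70.707825
at [ 0.4597 -0.139   0.2084] x [-0.98  -0.201  0.   ] z [-0. -0. -1.] joints [ 1.03  0.34 -1.02  1.98  0.34  1.    1.62] F [-0.1  0.2 -0.5] t 14.5
turn [-0.01 -0.   -0.38] shift before turn [ -2.   -1.4 165.4] after turn [ -2.   -1.5 165.4]
```

View pics/w4.png

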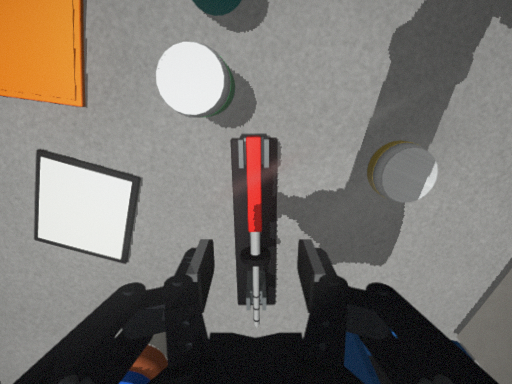

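The wrist view shows the red grip at pixels (253,140–230), aligned between the fingers (pads at columns 205 and 305), with the sides free.

```bash
python3 -c "
from h import *
go([.4613,-.1415,.043],down(192.3))"
python3 -m jog '[{"fingers":0.05,"x":-0.001,"y":-0.003,"z":0.03,"rx":0,"ry":0,"rz":-0.7},{"fingers":0.05,"x":0,"y":0,"z":0.05,"rx":0,"ry":0,"rz":0},{"fingers":0.05,"x":0,"y":0,"z":0.05,"rx":0,"ry":0,"rz":0},{"fingers":0.05,"x":0,"y":0,"z":0.025,"rx":0,"ry":0,"rz":0},{"fingers":0.05,"x":0,"y":0,"z":0.01,"rx":0,"ry":0,"rz":0},{"fingers":0.05,"x":0,"y":0,"z":0,"rx":0,"ry":0,"rz":0}]'
python3 -c "
from h import *
go([.4613,-.1415,.043],down(192.3))"
```

```text
at [ 0.4597 -0.139   0.2084] x [-0.98  -0.201  0.   ] z [-0. -0. -1.] joints [ 1.03  0.34 -1.02  1.98  0.34  1.    1.62] F [-0.1  0.2 -0.5] t 14.5
turn [-0.01 -0.   -0.68] shift before turn [ -1.   -2.8 165.4] after turn [ -1.   -2.8 165.4]
clock: 15.25
tcp_pos: [0.4615, -0.1416, 0.0435]
orientation: [0.337, -3.123, -0.0]
contact_force: [-0.3, 0.1, -0.7]
grip_width: 0.0496
gripper_force: 0.0
at [ 0.4615 -0.1416  0.0435] x [-0.977 -0.213  0.   ] z [-0.  0. -1.] joints [ 0.83  0.59 -0.81  2.11  0.66  0.72  1.36] F [-0.3  0.1 -0.7] t 15.25
turn [ 0.01 -0.    0.03] shift before turn [0.2 0.2 0.5] after turn [0.2 0.2 0.5]
```

```bash
python3 -m jog '[{"fingers":0,"x":0,"y":0,"z":0,"rx":0,"ry":0,"rz":0},{"fingers":0,"x":0,"y":0,"z":0,"rx":0,"ry":0,"rz":0},{"fingers":0,"x":0,"y":0,"z":0,"rx":0,"ry":0,"rz":0},{"fingers":0,"x":0,"y":0,"z":0,"rx":0,"ry":0,"rz":0},{"fingers":0,"x":0,"y":0,"z":0,"rx":0,"ry":0,"rz":0}]' 60 && python3 -m jog '[{"fingers":0,"x":0,"y":0,"z":-0.01,"rx":0,"ry":0,"rz":0},{"fingers":0,"x":0,"y":0,"z":-0.02,"rx":0,"ry":0,"rz":0},{"fingers":0,"x":0,"y":0,"z":-0.04,"rx":0,"ry":0,"rz":0},{"fingers":0,"x":0,"y":0,"z":-0.05,"rx":0,"ry":0,"rz":0},{"fingers":0,"x":0,"y":0,"z":-0.05,"rx":0,"ry":0,"rz":0},{"fingers":0,"x":0,"y":0,"z":-0.05,"rx":0,"ry":0,"rz":0},{"fingers":0,"x":0,"y":0,"z":-0.03,"rx":0,"ry":0,"rz":0}]'
python3 - <<'E'
from h import *
m=np.array([.690,.1625,.1365]); y=-4.4; Rt=down(y+180,25)
ax=R.from_euler('z',y,degrees=True).apply([-np.cos(np.radians(25)),0,np.sin(np.radians(25))])
print('rod dir',-Rt.as_matrix()[:,0],'axis',ax)
# grasp point 19 mm behind TCP; rod centre there
for s in (.245,.095):
    go(m+ax*s+Rt.as_matrix()[:,2]*.019,Rt)
E
```

```text
clock: 15.88
tcp_pos: [0.4622, -0.1421, 0.0446]
orientation: [-0.337, 3.122, -0.002]
contact_force: [-0.7, 0.3, 6.0]
grip_width: 0.0152
gripper_force: 58.5
clock: 16.75
tcp_pos: [0.4618, -0.1413, 0.2964]
orientation: [-0.338, 3.121, -0.003]
contact_force: [0.2, -0.7, -1.8]
grip_width: 0.0149
gripper_force: 58.7
rod dir [ 0.90363667 -0.06953105 -0.42261826] axis [-0.90363667  0.06953105  0.42261826]
at [ 0.4618 -0.1413  0.2964] x [-0.977 -0.214 -0.002] z [ 0.003 -0.002 -1.   ] joints [ 1.13  0.24 -1.09  1.87  0.23  1.17  1.74] F [ 0.2 -0.7 -1.8] t 16.75
turn [-3.76 24.96 16.46] shift before turn [-67.5 314.4  73. ] after turn [ -7.7 320.4  77.6]
at [ 0.4618 -0.1413  0.2964] x [-0.977 -0.214 -0.002] z [ 0.003 -0.002 -1.   ] joints [ 1.13  0.24 -1.09  1.87  0.23  1.17  1.74] F [ 0.2 -0.7 -1.8] t 16.75
turn [-3.76 24.96 16.46] shift before turn [-197.5  275.4  136.8] after turn [-157.7  320.4   77.6]
```

```bash
python3 -m jog '[{"fingers":0,"x":-0.003,"y":0.0525,"z":0,"rx":0,"ry":0,"rz":0},{"fingers":0,"x":-0.003,"y":0.0525,"z":0,"rx":0,"ry":0,"rz":0},{"fingers":0,"x":-0.003,"y":0.0525,"z":0,"rx":0,"ry":0,"rz":0},{"fingers":0,"x":-0.003,"y":0.0525,"z":0,"rx":0,"ry":0,"rz":0},{"fingers":0,"x":-0.003,"y":0.0525,"z":0,"rx":0,"ry":0,"rz":0},{"fingers":0,"x":-0.003,"y":0.0525,"z":0,"rx":0,"ry":0,"rz":0},{"fingers":0,"x":0,"y":0,"z":0,"rx":0,"ry":0,"rz":8.4},{"fingers":0,"x":0,"y":0,"z":0,"rx":0,"ry":0,"rz":8.4}]'
python3 -m jog '[{"fingers":0,"x":0,"y":0,"z":0,"rx":0,"ry":8.3,"rz":0},{"fingers":0,"x":0,"y":0,"z":0,"rx":0,"ry":8.3,"rz":0},{"fingers":0,"x":0,"y":0,"z":0,"rx":0,"ry":8.4,"rz":0},{"fingers":0,"x":0,"y":0,"z":0,"rx":0,"ry":0,"rz":0},{"fingers":0,"x":0,"y":0,"z":0,"rx":0,"ry":0,"rz":0}]'
cat > chk.py <<'E'
from h import *
import sys
n=sys.argv[1]; m=np.array([.690,.1625,.1365]); y=-4.4; Rt=down(y+180,25)
ax=R.from_euler('z',y,degrees=True).apply([-np.cos(np.radians(25)),0,np.sin(np.radians(25))])
for c in ("top","scene","wrist"):
    shot(c,c+n)
    for t in ("rod_grip","rod_seat","rod_tip","guide_mouth"): print(c,t,[(np.round(x["xyz"],4).tolist(),round(x["score"],2)) for x in r.landmark_of(t,c)[:2]])
q,Rc,o=pose(); M=Rc.as_matrix(); g=q-.019*M[:,2]
print('expected grip',g.round(4),'seat',(g-.095*M[:,0]).round(4),'tip',(g-.205*M[:,0]).round(4))
go(m+ax*float(sys.argv[2])+Rt.as_matrix()[:,2]*.019,Rt)
E
python3 chk.py 5 .245
```

```text
clock: 17.75
tcp_pos: [0.4107, 0.1709, 0.2937]
orientation: [-0.126, -3.139, 0.001]
contact_force: [0.4, -1.2, -1.0]
grip_width: 0.0147
gripper_force: 59.0
clock: 18.38
tcp_pos: [0.411, 0.1704, 0.2939]
orientation: [-0.104, -2.706, -0.024]
contact_force: [-0.7, -0.4, -1.1]
grip_width: 0.0148
gripper_force: 59.1
top rod_grip [([0.4148, 0.1711, 0.3057], 0.68), ([0.5787, 0.4877, 0.0263], 0.52)]
top rod_seat [([0.5603, -0.3666, -0.0039], 0.19)]
top rod_tip []
top guide_mouth []
scene rod_grip [([0.4193, 0.1691, 0.3089], 0.66)]
scene rod_seat [([0.5037, 0.161, 0.264], 0.67), ([0.5612, -0.366, -0.002], 0.61)]
scene rod_tip [([0.6052, 0.1558, 0.222], 0.58)]
scene guide_mouth []
wrist rod_grip [([0.4158, 0.1683, 0.3068], 0.65)]
wrist rod_seat []
wrist rod_tip []
wrist guide_mouth []
expected grip [0.4197 0.1692 0.3106] seat [0.5056 0.1625 0.2704] tip [0.6049 0.1547 0.2239]
at [0.4117 0.1698 0.2933] x [-0.904  0.071  0.423] z [-0.421  0.033 -0.906] joints [ 0.44  0.5  -1.12  1.72  0.15  1.52  0.75] F [-0.  -0.2 -1.5] t 19.12
turn [ 0.03 -0.   -0.07] shift before turn [-73.3  14.1  43.7] after turn [-73.3  14.   43.7]
```

```bash
python3 -m jog '[{"fingers":0,"x":0,"y":0.014,"z":0,"rx":0,"ry":0,"rz":0},{"fingers":0,"x":-0.037,"y":0,"z":0.02,"rx":0,"ry":0,"rz":0},{"fingers":0,"x":-0.036,"y":0,"z":0.024,"rx":0,"ry":0,"rz":0},{"fingers":0,"x":0,"y":0,"z":0,"rx":0,"ry":0,"rz":0},{"fingers":0,"x":0,"y":0,"z":0,"rx":0,"ry":0,"rz":0}]'
python3 chk.py 6 .245
python3 - <<'E'
from h import *
for n in ("t3","top6"):
    im=cv2.imread(f'pics/{n}.png'); P=cloud("top",np.load(f'pics/{n}.npy')); h=cv2.cvtColor(im,cv2.COLOR_BGR2HSV)
    m=(h[...,0]>18)&(h[...,0]<38)&(h[...,1]>110)&(abs(P[...,0]-.69)<.06)&(abs(P[...,1]-.163)<.06)
    v,u=np.where(m); print(n,m.sum(),u.min() if len(u) else 0,u.max() if len(u) else 0,v.min() if len(v) else 0,v.max() if len(v) else 0,P[m].mean(0),P[m].min(0),P[m].max(0))
ims=[cv2.resize(cv2.imread('pics/top6.png')[60:190,150:280],(400,400)),cv2.resize(cv2.imread('pics/t3.png')[60:190,150:280],(400,400))]
cv2.imwrite('pics/c6.png',np.hstack(ims))
E
```

```text
clock: 19.75
tcp_pos: [0.4596, 0.1815, 0.2237]
orientation: [-0.103, -2.703, -0.025]
contact_force: [0.2, -0.2, -1.4]
grip_width: 0.015
gripper_force: 59.0
top rod_grip [([0.3947, 0.3941, 0.062], 0.18)]
top rod_seat [([0.4657, 0.1801, 0.2418], 0.59)]
top rod_tip []
top guide_mouth [([0.4653, 0.1833, 0.2375], 0.48), ([0.508, 0.3308, 0.1087], 0.38)]
scene rod_grip [([0.4672, 0.1762, 0.2375], 0.53)]
scene rod_seat [([0.5504, 0.1715, 0.1944], 0.5)]
scene rod_tip [([0.6543, 0.1675, 0.1521], 0.81)]
scene guide_mouth [([0.5435, -0.1232, 0.0011], 0.31)]
wrist rod_grip [([0.4647, 0.1764, 0.2318], 0.59)]
wrist rod_seat []
wrist rod_tip []
wrist guide_mouth []
expected grip [0.4682 0.1794 0.2398] seat [0.554  0.1727 0.1997] tip [0.6534 0.1649 0.1532]
at [0.4602 0.18   0.2226] x [-0.904  0.071  0.423] z [-0.421  0.033 -0.906] joints [ 0.34  0.65 -1.04  1.68  0.25  1.45  0.73] F [ 0.5 -0.5 -1.8] t 20.5
turn [ 0.03 -0.   -0.08] shift before turn [-0.3  0.1 -0.4] after turn [-0.3  0.1 -0.4]
t3 73 204 218 137 143 [0.6901683  0.1645287  0.12521548] [0.67801677 0.14338024 0.0164101 ] [0.73550647 0.1856923  0.18627115]<stdin>:5: RuntimeWarning: Mean of empty slice.
  ret = um.true_divide(
Traceback (most recent call last):
ValueError: zero-size array to reduction operation minimum which has no identity
```

```bash
python3 -m jog '[{"fingers":0,"x":-0.012,"y":0.0007,"z":0,"rx":0,"ry":0,"rz":0},{"fingers":0,"x":-0.012,"y":0,"z":0,"rx":0,"ry":0,"rz":0},{"fingers":0,"x":-0.012,"y":0,"z":0,"rx":0,"ry":0,"rz":0},{"fingers":0,"x":-0.006,"y":0,"z":0,"rx":0,"ry":0,"rz":0},{"fingers":0,"x":-0.006,"y":0,"z":0,"rx":0,"ry":0,"rz":0},{"fingers":0,"x":0,"y":0,"z":0,"rx":0,"ry":0,"rz":0}]'
python3 -c "
from h import *
q,Rc,o=pose();f=Rc.inv().apply(o['contact_force']);print('Ftool',f.round(1),'Mtool',Rc.inv().apply(o['moment']).round(2))"
python3 -m jog '[{"fingers":0,"x":-0.006,"y":0,"z":0,"rx":0,"ry":0,"rz":0},{"fingers":0,"x":-0.006,"y":0,"z":0,"rx":0,"ry":0,"rz":0},{"fingers":0,"x":0,"y":0,"z":0,"rx":0,"ry":0,"rz":0}]'
python3 -c "
from h import *
q,Rc,o=pose();f=Rc.inv().apply(o['contact_force']);print('Ftool',f.round(1),'Mtool',Rc.inv().apply(o['moment']).round(2))"
python3 chk.py 7 .095
```

```text
clock: 21.25
tcp_pos: [0.5038, 0.1774, 0.2022]
orientation: [-0.106, -2.703, -0.024]
contact_force: [0.3, -0.1, -1.0]
grip_width: 0.0149
gripper_force: 59.0
Ftool [-0.7 -0.1  0.7] Mtool [-0.01 -0.56 -0.03]
clock: 21.62
tcp_pos: [0.5148, 0.1763, 0.197]
orientation: [-0.107, -2.703, -0.023]
contact_force: [-0.3, -1.6, -1.6]
grip_width: 0.0148
gripper_force: 59.0
Ftool [-0.5 -1.6  1.5] Mtool [-0.02 -0.54 -0.02]
top rod_grip [([0.5227, 0.1794, 0.2109], 0.5)]
top rod_seat [([0.3921, 0.396, 0.0656], 0.53)]
top rod_tip [([0.5436, -0.1188, 0.0006], 0.38)]
top guide_mouth []
scene rod_grip [([0.518, 0.1737, 0.213], 0.77)]
scene rod_seat [([0.607, 0.1671, 0.1663], 0.77)]
scene rod_tip []
scene guide_mouth []
wrist rod_grip [([0.5218, 0.1743, 0.2102], 0.88)]
wrist rod_seat [([0.5451, -0.1162, -0.0005], 0.32)]
wrist rod_tip []
wrist guide_mouth []
expected grip [0.5225 0.1759 0.2145] seat [0.6083 0.1692 0.1744] tip [0.7077 0.1614 0.1279]
at [0.5145 0.1766 0.1973] x [-0.904  0.071  0.423] z [-0.421  0.033 -0.906] joints [ 0.29  0.74 -0.99  1.57  0.31  1.48  0.75] F [-0.1 -0.3 -1.7] t 22.38
turn [ 0.04  0.   -0.07] shift before turn [-90.3  -0.4  -0.3] after turn [-90.3  -0.5  -0.3]
```

```bash
cat > f.py <<'E'
from h import *
q,Rc,o=pose();print('Ftool',Rc.inv().apply(o['contact_force']).round(1),'Mtool',Rc.inv().apply(o['moment']).round(2))
m=np.array([.690,.1632,.1365]); y=-4.4; Rt=down(y+180,25)
ax=R.from_euler('z',y,degrees=True).apply([-np.cos(np.radians(25)),0,np.sin(np.radians(25))])
go(m+ax*.095+Rt.as_matrix()[:,2]*.019,Rt)
E
python3 -m jog '[{"fingers":0,"x":-0.008,"y":0,"z":0,"rx":0,"ry":0,"rz":0},{"fingers":0,"x":-0.008,"y":0,"z":0,"rx":0,"ry":0,"rz":0},{"fingers":0,"x":-0.008,"y":0,"z":0,"rx":0,"ry":0,"rz":0},{"fingers":0,"x":0,"y":0,"z":0,"rx":0,"ry":0,"rz":0}]'; python3 f.py
python3 -m jog '[{"fingers":0,"x":-0.008,"y":0,"z":0,"rx":0,"ry":0,"rz":0},{"fingers":0,"x":-0.008,"y":0,"z":0,"rx":0,"ry":0,"rz":0},{"fingers":0,"x":0,"y":0,"z":0,"rx":0,"ry":0,"rz":0}]'; python3 f.py
```

```text
clock: 22.88
tcp_pos: [0.5369, 0.1747, 0.1866]
orientation: [-0.107, -2.703, -0.024]
contact_force: [0.8, 0.5, -0.5]
grip_width: 0.0145
gripper_force: 59.2
Ftool [-0.9  0.6  0.2] Mtool [ 0.04 -0.76 -0.03]
at [0.5369 0.1747 0.1866] x [-0.903  0.072  0.423] z [-0.421  0.033 -0.906] joints [ 0.27  0.78 -0.97  1.52  0.34  1.49  0.76] F [ 0.8  0.5 -0.5] t 22.88
turn [ 0.05 -0.   -0.11] shift before turn [-65.3   0.5  -0.5] after turn [-65.3   0.3  -0.5]
clock: 23.25
tcp_pos: [0.5513, 0.1734, 0.1799]
orientation: [-0.107, -2.703, -0.024]
contact_force: [0.0, 1.3, -0.9]
grip_width: 0.0148
gripper_force: 59.2
Ftool [-0.3  1.3  0.8] Mtool [-0.01 -0.73  0.03]
at [0.5513 0.1734 0.1799] x [-0.904  0.072  0.423] z [-0.421  0.033 -0.906] joints [ 0.26  0.8  -0.96  1.49  0.35  1.5   0.77] F [ 0.   1.3 -0.9] t 23.25
turn [ 0.05  0.01 -0.12] shift before turn [-49.4   0.5  -0.4] after turn [-49.4   0.4  -0.4]
```

```bash
python3 -m jog '[{"fingers":0,"x":-0.008,"y":0,"z":0,"rx":0,"ry":0,"rz":0},{"fingers":0,"x":-0.008,"y":0,"z":0,"rx":0,"ry":0,"rz":0},{"fingers":0,"x":-0.008,"y":0,"z":0,"rx":0,"ry":0,"rz":0},{"fingers":0,"x":0,"y":0,"z":0,"rx":0,"ry":0,"rz":0}]'; python3 f.py
python3 -m jog '[{"fingers":0,"x":-0.007,"y":0,"z":0,"rx":0,"ry":0,"rz":0},{"fingers":0,"x":-0.006,"y":0,"z":0,"rx":0,"ry":0,"rz":0},{"fingers":0,"x":0,"y":0,"z":0,"rx":0,"ry":0,"rz":0}]'; python3 f.py
```

```text
clock: 23.75
tcp_pos: [0.573, 0.1718, 0.1698]
orientation: [-0.107, -2.703, -0.024]
contact_force: [1.2, -0.6, -0.9]
grip_width: 0.0149
gripper_force: 59.2
Ftool [-1.5 -0.5  0.3] Mtool [ 0.02 -0.74  0.02]
at [0.573  0.1718 0.1698] x [-0.904  0.072  0.423] z [-0.421  0.033 -0.906] joints [ 0.25  0.84 -0.94  1.44  0.37  1.51  0.78] F [ 1.2 -0.6 -0.9] t 23.75
turn [ 0.05  0.01 -0.11] shift before turn [-25.4   0.4  -0.4] after turn [-25.4   0.4  -0.5]
clock: 24.12
tcp_pos: [0.5845, 0.1709, 0.1644]
orientation: [-0.106, -2.704, -0.024]
contact_force: [0.6, 0.3, -0.6]
grip_width: 0.0147
gripper_force: 59.2
Ftool [-0.7  0.4  0.3] Mtool [ 0.01 -0.72 -0.03]
at [0.5845 0.1709 0.1644] x [-0.904  0.071  0.422] z [-0.421  0.033 -0.906] joints [ 0.24  0.86 -0.93  1.41  0.38  1.52  0.79] F [ 0.6  0.3 -0.6] t 24.12
turn [ 0.04  0.01 -0.1 ] shift before turn [-12.6   0.4  -0.4] after turn [-12.6   0.4  -0.4]
```

```bash
python3 -m jog '[{"fingers":0,"x":-0.003,"y":0,"z":0,"rx":0,"ry":0,"rz":0},{"fingers":0,"x":-0.003,"y":0,"z":0,"rx":0,"ry":0,"rz":0},{"fingers":0,"x":0,"y":0,"z":0,"rx":0,"ry":0,"rz":0}]' | grep -E 'contact|tcp'
python3 -m jog '[{"fingers":0,"x":-0.002,"y":0,"z":0,"rx":0,"ry":0,"rz":0},{"fingers":0,"x":0,"y":0,"z":0,"rx":0,"ry":0,"rz":0}]'| grep -E 'contact|tcp'; python3 f.py
```

```text
tcp_pos: [0.5897, 0.1706, 0.1621]
contact_force: [-0.1, 0.5, -1.0]
tcp_pos: [0.5914, 0.1705, 0.1613]
contact_force: [0.2, -0.5, -1.3]
Ftool [-0.8 -0.5  1.1] Mtool [-0.03 -0.68 -0.01]
at [0.5914 0.1705 0.1613] x [-0.904  0.071  0.422] z [-0.421  0.033 -0.906] joints [ 0.23  0.87 -0.92  1.4   0.38  1.53  0.8 ] F [ 0.2 -0.5 -1.3] t 24.75
turn [ 0.04  0.01 -0.07] shift before turn [-5.1  0.3 -0.3] after turn [-5.1  0.3 -0.3]
```

```bash
python3 -m jog '[{"fingers":0,"x":-0.0015,"y":0,"z":0,"rx":0,"ry":0,"rz":0},{"fingers":0,"x":0,"y":0,"z":0,"rx":0,"ry":0,"rz":0}]'| grep -E 'contact|tcp'; python3 f.py
```

```text
tcp_pos: [0.5927, 0.1704, 0.1607]
contact_force: [-0.0, -0.2, -1.5]
Ftool [-0.7 -0.2  1.4] Mtool [ 0.   -0.63  0.  ]
at [0.5927 0.1704 0.1607] x [-0.904  0.071  0.422] z [-0.421  0.033 -0.906] joints [ 0.23  0.87 -0.92  1.39  0.39  1.53  0.8 ] F [-0.  -0.2 -1.5] t 25.0
turn [ 0.04  0.01 -0.07] shift before turn [-3.6  0.3 -0.3] after turn [-3.6  0.3 -0.3]
```

```bash
for i in 1; do python3 -m jog '[{"fingers":0,"x":-0.0015,"y":0,"z":0,"rx":0,"ry":0,"rz":0},{"fingers":0,"x":0,"y":0,"z":0,"rx":0,"ry":0,"rz":0}]'| grep -E 'contact|tcp'; done; python3 f.py | head -1
python3 -m jog '[{"fingers":0,"x":-0.001,"y":0,"z":0,"rx":0,"ry":0,"rz":0},{"fingers":0,"x":0,"y":0,"z":0,"rx":0,"ry":0,"rz":0}]'| grep -E 'contact|tcp'; python3 f.py
```

```text
tcp_pos: [0.5941, 0.1703, 0.16]
contact_force: [1.0, 0.4, -1.2]
Ftool [-1.3  0.5  0.7] Mtool [-0.05 -0.72 -0.03]
tcp_pos: [0.595, 0.1702, 0.1596]
contact_force: [0.2, -0.1, -0.6]
Ftool [-0.5 -0.1  0.4] Mtool [-0.05 -0.64 -0.  ]
at [0.595  0.1702 0.1596] x [-0.904  0.071  0.422] z [-0.421  0.033 -0.906] joints [ 0.23  0.87 -0.92  1.39  0.39  1.53  0.8 ] F [ 0.2 -0.1 -0.6] t 25.5
turn [ 0.04  0.01 -0.08] shift before turn [-1.1  0.3 -0.3] after turn [-1.1  0.3 -0.3]
```

```bash
python3 -m jog '[{"fingers":0,"x":-0.001,"y":0,"z":0,"rx":0,"ry":0,"rz":0},{"fingers":0,"x":0,"y":0,"z":0,"rx":0,"ry":0,"rz":0}]'| grep -E 'contact|tcp'; python3 f.py
```

```text
tcp_pos: [0.5959, 0.1701, 0.1592]
contact_force: [0.3, -0.2, -1.1]
Ftool [-0.8 -0.1  0.8] Mtool [ 0.02 -0.67  0.02]
at [0.5959 0.1701 0.1592] x [-0.904  0.071  0.423] z [-0.421  0.033 -0.906] joints [ 0.23  0.87 -0.92  1.39  0.39  1.53  0.8 ] F [ 0.3 -0.2 -1.1] t 25.75
turn [ 0.04  0.   -0.08] shift before turn [-0.1  0.3 -0.3] after turn [-0.1  0.3 -0.3]
```

```bash
python3 -m jog '[{"fingers":0,"x":-0.001,"y":0,"z":0,"rx":0,"ry":0,"rz":0},{"fingers":0,"x":0,"y":0,"z":0,"rx":0,"ry":0,"rz":0}]'| grep -E 'contact|tcp'; python3 f.py|head -1;  python3 -m jog '[{"fingers":0,"x":-0.001,"y":0,"z":0,"rx":0,"ry":0,"rz":0},{"fingers":0,"x":0,"y":0,"z":0,"rx":0,"ry":0,"rz":0}]'| grep -E 'contact|tcp'; python3 f.py
```

```text
tcp_pos: [0.5968, 0.1701, 0.1588]
contact_force: [1.0, -0.1, -1.1]
Ftool [-1.4  0.   0.6] Mtool [-0.03 -0.65  0.02]
tcp_pos: [0.5971, 0.1702, 0.1586]
contact_force: [-2.7, -0.7, 1.4]
Ftool [ 2.9 -0.9 -0.2] Mtool [0.08 0.11 0.11]
at [0.5971 0.1702 0.1586] x [-0.903  0.07   0.424] z [-0.422  0.033 -0.906] joints [ 0.23  0.88 -0.92  1.38  0.39  1.53  0.8 ] F [-2.7 -0.7  1.4] t 26.25
turn [ 0.01 -0.07 -0.05] shift before turn [ 1.2  0.1 -0.3] after turn [ 1.2  0.1 -0.3]
```

```bash
python3 -m jog '[{"fingers":0,"x":-0.001,"y":0,"z":0,"rx":0,"ry":0,"rz":0},{"fingers":0,"x":0,"y":0,"z":0,"rx":0,"ry":0,"rz":0}]'| grep -E 'contact|tcp'; python3 f.py|head -1
```

```text
tcp_pos: [0.5971, 0.1703, 0.1586]
contact_force: [-6.2, -0.5, 4.1]
Ftool [ 7.3 -1.  -1.1] Mtool [0.17 0.97 0.19]
```

Contact at the predicted depth (7 N along the rod). I'll pause here and check by picture.

```bash
python3 -m jog '[{"fingers":0,"x":0,"y":0,"z":0,"rx":0,"ry":0,"rz":0},{"fingers":0,"x":0,"y":0,"z":0,"rx":0,"ry":0,"rz":0},{"fingers":0,"x":0,"y":0,"z":0,"rx":0,"ry":0,"rz":0},{"fingers":0,"x":0,"y":0,"z":0,"rx":0,"ry":0,"rz":0},{"fingers":0,"x":0,"y":0,"z":0,"rx":0,"ry":0,"rz":0},{"fingers":0,"x":0,"y":0,"z":0,"rx":0,"ry":0,"rz":0}]'| grep -E 'clock|contact|tcp'; python3 f.py|head -1
python3 - <<'E'
from h import *
shot("wrist","w8");shot("top","t8")
a=cv2.resize(cv2.imread('pics/w8.png')[150:384,100:400],(400,312)); b=cv2.resize(cv2.imread('pics/t8.png')[70:200,150:300],(400,347))
cv2.imwrite('pics/c8.png',np.vstack([a[:250],b]))
print([(np.round(x["xyz"],4).tolist(),round(x["score"],2)) for x in r.landmark_of("rod_seat","wrist")[:2]])
E
```

```text
clock: 27.25
tcp_pos: [0.5971, 0.1704, 0.1586]
contact_force: [-6.7, 0.1, 4.0]
Ftool [ 7.7 -0.4 -0.8] Mtool [0.18 0.94 0.17]
[([0.6029, 0.1676, 0.1707], 0.47)]
```

View pics/c8.png

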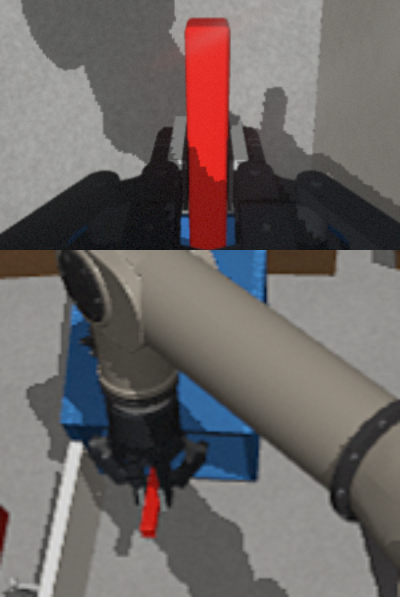

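The hand and rod lie in line with the tube. The force and moment fit contact at the rod axis, so the collar is seated. The door is still open (white edge at (60,500) in the crop). Withdrawing.

```bash
python3 -m jog '[{"fingers":0,"x":0.008,"y":0,"z":0,"rx":0,"ry":0,"rz":0},{"fingers":0,"x":0.015,"y":0,"z":0,"rx":0,"ry":0,"rz":0},{"fingers":0,"x":0.015,"y":0,"z":0,"rx":0,"ry":0,"rz":0},{"fingers":0,"x":0.015,"y":0,"z":0,"rx":0,"ry":0,"rz":0}]'| grep -E 'clock|contact|tcp'
python3 -m jog '[{"fingers":0,"x":0.015,"y":0,"z":0,"rx":0,"ry":0,"rz":0},{"fingers":0,"x":0.015,"y":0,"z":0,"rx":0,"ry":0,"rz":0},{"fingers":0,"x":0.015,"y":0,"z":0,"rx":0,"ry":0,"rz":0},{"fingers":0,"x":0.015,"y":0,"z":0,"rx":0,"ry":0,"rz":0},{"fingers":0,"x":0.02,"y":0,"z":0,"rx":0,"ry":0,"rz":0},{"fingers":0,"x":0.02,"y":0,"z":0,"rx":0,"ry":0,"rz":0},{"fingers":0,"x":0.02,"y":0,"z":0,"rx":0,"ry":0,"rz":0}]'| grep -E 'clock|contact|tcp'
python3 f.py
python3 - <<'E'
from h import *
# final pose: rod level, yaw y, tip at tile middle
t=np.array([.561,-.367,.109]); 
for y in (0,15):
    d=R.from_euler('z',y,degrees=True).apply([1,0,0]); print(y); go(t-.205*d-[0,0,.019],down(y+180))
E
```

```text
clock: 27.9
tcp_pos: [0.5495, 0.1738, 0.1811]
contact_force: [0.4, -0.5, -0.9]
clock: 28.78
tcp_pos: [0.4408, 0.1824, 0.2318]
contact_force: [1.1, -0.2, -2.2]
Ftool [-2.  -0.1  1.5] Mtool [ 0.03 -0.53  0.05]
at [0.4408 0.1824 0.2318] x [-0.904  0.071  0.422] z [-0.421  0.033 -0.906] joints [ 0.36  0.62 -1.06  1.71  0.23  1.44  0.72] F [ 1.1 -0.2 -2.2] t 28.77
turn [ 0.02  0.01 -0.06] shift before turn [-171.8    0.2   -0.3] after turn [-171.8    0.    -0.3]
0
at [0.4408 0.1824 0.2318] x [-0.904  0.071  0.422] z [-0.421  0.033 -0.906] joints [ 0.36  0.62 -1.06  1.71  0.23  1.44  0.72] F [ 1.1 -0.2 -2.2] t 28.77
turn [  0.97 -24.98  -4.39] shift before turn [ -22.  -554.3  146.2] after turn [  84.8 -549.4  141.8]
15
at [0.4408 0.1824 0.2318] x [-0.904  0.071  0.422] z [-0.421  0.033 -0.906] joints [ 0.36  0.62 -1.06  1.71  0.23  1.44  0.72] F [ 1.1 -0.2 -2.2] t 28.77
turn [  4.24 -24.75 -19.15] shift before turn [ -32.  -606.6  141.6] after turn [ 231.1 -561.8  141.8]
```

```bash
python3 -m jog '[{"fingers":0,"x":0,"y":0,"z":-0.01,"rx":0,"ry":-8.3,"rz":0},{"fingers":0,"x":0,"y":0,"z":-0.01,"rx":0,"ry":-8.3,"rz":0},{"fingers":0,"x":0,"y":0,"z":-0.01,"rx":0,"ry":-8.4,"rz":0},{"fingers":0,"x":0,"y":0,"z":-0.01,"rx":0,"ry":0,"rz":-4.4},{"fingers":0,"x":0,"y":-0.05,"z":0,"rx":0,"ry":0,"rz":0},{"fingers":0,"x":0,"y":-0.05,"z":0,"rx":0,"ry":0,"rz":0},{"fingers":0,"x":0,"y":-0.055,"z":0,"rx":0,"ry":0,"rz":0},{"fingers":0,"x":0,"y":-0.055,"z":0,"rx":0,"ry":0,"rz":0}]'
python3 -m jog '[{"fingers":0,"x":0,"y":-0.055,"z":0,"rx":0,"ry":0,"rz":0},{"fingers":0,"x":0,"y":-0.055,"z":0,"rx":0,"ry":0,"rz":0},{"fingers":0,"x":0,"y":-0.055,"z":0,"rx":0,"ry":0,"rz":0},{"fingers":0,"x":0.01,"y":-0.055,"z":0,"rx":0,"ry":0,"rz":0},{"fingers":0,"x":0.02,"y":-0.055,"z":0,"rx":0,"ry":0,"rz":0},{"fingers":0,"x":0.025,"y":-0.055,"z":0,"rx":0,"ry":0,"rz":0},{"fingers":0,"x":0.02,"y":0,"z":0,"rx":0,"ry":0,"rz":0},{"fingers":0,"x":0,"y":0,"z":0,"rx":0,"ry":0,"rz":0}]'| grep -E 'clock|contact|tcp'
python3 - <<'E'
from h import *
for c in ("top","scene"):
    shot(c,c+"9")
    for t in ("rod_grip","rod_seat","rod_tip","reading_tile"): print(c,t,[(np.round(x["xyz"],4).tolist(),round(x["score"],2)) for x in r.landmark_of(t,c)[:2]])
q,Rc,o=pose(); M=Rc.as_matrix(); g=q-.019*M[:,2]; print('tip',(g-.205*M[:,0]).round(4))
go(np.array([.561,-.367,.109])-[.205,0,.019],down(180))
P=cloud("top",np.load('pics/top0.npy')); im=cv2.imread('pics/top0.png'); m=(im.min(2)>150)&(abs(P[...,0]-.561)<.09)&(abs(P[...,1]+.367)<.09)
print('tile',cv2.minAreaRect((P[m][:,:2]*1000).astype(np.float32)),P[m].mean(0))
E
```

```text
clock: 29.78
tcp_pos: [0.4494, -0.0296, 0.2698]
orientation: [0.002, 3.142, -0.002]
contact_force: [1.6, -0.2, -1.3]
grip_width: 0.0148
gripper_force: 59.2
clock: 30.78
tcp_pos: [0.3733, -0.3583, 0.2695]
contact_force: [1.2, -0.0, -1.5]
top rod_grip [([0.3736, -0.3574, 0.2863], 0.81)]
top rod_seat [([0.4734, -0.3591, 0.2821], 0.64)]
top rod_tip [([0.5772, -0.3612, 0.2862], 0.87)]
top reading_tile [([0.5612, -0.3678, -0.0037], 0.77), ([0.3527, -0.4408, 0.0004], 0.77)]
scene rod_grip [([0.581, 0.4839, 0.0258], 0.73), ([0.3776, -0.3594, 0.2855], 0.62)]
scene rod_seat [([0.4705, -0.3611, 0.2792], 0.91), ([0.3651, -0.2168, 0.049], 0.4)]
scene rod_tip [([0.5851, -0.3556, 0.2876], 0.79)]
scene reading_tile [([0.5612, -0.3656, -0.0026], 0.95), ([0.3893, 0.3924, 0.0646], 0.75)]
tip [ 0.5804 -0.3582  0.2887]
at [ 0.3754 -0.3581  0.2697] x [-1.     0.001 -0.   ] z [ 0.  0. -1.] joints [ 1.48  0.33 -1.01  1.83  0.31  1.15  1.93] F [ 0.6 -0.2 -1.1] t 31.27
turn [ 0.    0.01 -0.03] shift before turn [ 19.4  -9.  179.7] after turn [ 19.4  -8.9 179.7]
tile ((561.2998046875, -366.03692626953125), (126.53621673583984, 126.13362884521484), 85.45016479492188) [ 0.55998611 -0.36482715  0.00906483]
```

```bash
python3 -m jog '[{"fingers":0,"x":0.0194,"y":-0.0085,"z":0.03,"rx":0,"ry":0,"rz":0},{"fingers":0,"x":0,"y":0,"z":0.04,"rx":0,"ry":0,"rz":0},{"fingers":0,"x":0,"y":0,"z":0.04,"rx":0,"ry":0,"rz":0},{"fingers":0,"x":0,"y":0,"z":0.04,"rx":0,"ry":0,"rz":0},{"fingers":0,"x":0,"y":0,"z":0.029,"rx":0,"ry":0,"rz":0},{"fingers":0,"x":0,"y":0,"z":0,"rx":0,"ry":0,"rz":0},{"fingers":0,"x":0,"y":0,"z":0,"rx":0,"ry":0,"rz":0}]'
python3 - <<'E'
from h import *
for c in ("top","scene"):
    shot(c,c+"10")
    for t in ("rod_grip","rod_tip","pump_door_handle","jar_a_mid","jar_b_mid","fish_can_mid","soup_can_mid"): print(c,t,[(np.round(x["xyz"],3).tolist(),round(x["score"],2)) for x in r.landmark_of(t,c)[:2]])
q,Rc,o=pose(); M=Rc.as_matrix(); g=q-.019*M[:,2]; print('tip',(g-.205*M[:,0]).round(4),o["clock"],np.round(o["joints"],2))
a=cv2.imread('pics/scene10.png');b=cv2.imread('pics/top10.png'); cv2.imwrite('pics/both10.png',cv2.resize(np.vstack([a,b]),None,fx=0.78,fy=0.78))
E
```

```text
clock: 32.15
tcp_pos: [0.3565, -0.3672, 0.0917]
orientation: [0.002, 3.14, -0.001]
contact_force: [1.0, 0.1, -1.7]
grip_width: 0.0151
gripper_force: 59.2
top rod_grip [([0.358, -0.367, 0.108], 0.83), ([0.366, -0.213, 0.048], 0.69)]
top rod_tip [([0.557, -0.367, 0.109], 0.53)]
top pump_door_handle [([0.509, 0.329, 0.11], 0.89), ([0.367, -0.215, 0.046], 0.51)]
top jar_a_mid [([0.37, 0.253, 0.061], 0.75), ([0.368, -0.216, 0.045], 0.37)]
top jar_b_mid [([0.74, -0.245, 0.067], 0.63)]
top fish_can_mid [([0.418, 0.04, 0.021], 0.55), ([0.391, 0.391, 0.064], 0.21)]
top soup_can_mid [([0.258, -0.224, 0.052], 0.77), ([0.367, -0.216, 0.046], 0.6)]
scene rod_grip [([0.353, -0.368, 0.107], 0.56)]
scene rod_tip [([0.564, -0.368, 0.106], 0.82), ([0.545, -0.122, 0.0], 0.27)]
scene pump_door_handle [([0.508, 0.325, 0.11], 0.97)]
scene jar_a_mid [([0.366, 0.252, 0.068], 0.88)]
scene jar_b_mid [([0.744, -0.242, 0.067], 0.62)]
scene fish_can_mid [([0.414, 0.038, 0.017], 0.64)]
scene soup_can_mid [([0.365, -0.216, 0.048], 0.75), ([0.254, -0.221, 0.046], 0.63)]
tip [ 0.5606 -0.3671  0.1096] 32.95 [ 1.36  0.54 -0.85  2.02  0.56  0.82  1.75]
```

View pics/both10.png

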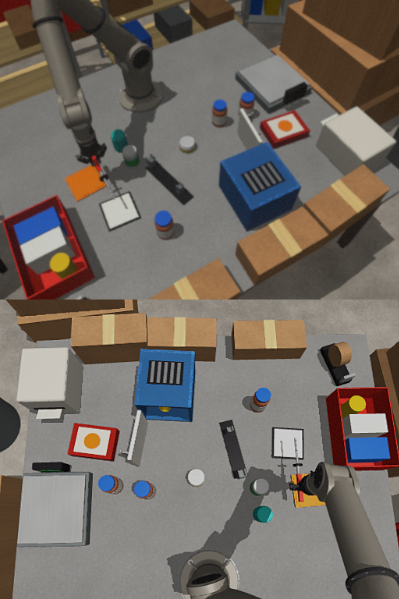

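The rod is held level with its tip over the white tile (top view pixel ~(285,443)). The door is open and all the other goods are where they stood. Handing in.

```bash
python3 -c "
from bench import r
print(r.hand_in())"
```

```text
the job is handed in; nothing more can be done
None
```

The job is handed in at about 33 s: the door is open at about 96°; the rod went in until it stopped at the predicted depth (about 8 N, collar hidden from the cameras), paused there and came out; it is held level, tip about 10 cm above the white tile's middle, with nothing else seen to have moved.

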